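Count out two wooden balls on a rocking pocket board

TASK

Count out two wooden balls for the next nest-box kit with the red-handled counting board: raise its red handle so that the balls roll out of the yellow channel and fill both pockets at the far end, then bring the handle back down so that the spare ball runs back into the channel. Finish with one ball in each pocket, the spare one in the channel and the handle left down.

Things in the scene. Friction and masses are not known exactly. Their poses are not given: they have to be found in the camera images.
- red_handle (a point): Middle of the red handle bar of the board to use (a like board with blue handle and blue balls is not). Round bar, 14 mm thick, 100 long, level, on 10 mm steel arms at its ends, 59 mm clear of the board's near wall: pinch it from above, fingers closing across it. Frame tilts with the board: y along the bar, x parallel to the deck towards the far end, z up. Hinge axis at x 165, z -20 mm.
- red_deck (a joint): Tilt of that board (green deck, wood rim, 200 x 124 mm) on its plywood stand, rad: 0 level, + handle up; stops at -0.26 and +0.26; starts near -0.26. Hinge parallel to the bar, 70 mm above the table, in the deck's surface. Stiff: stays where left, about 2.5 N at the bar moves it. Bar's middle is 47 mm above the table at the lower stop, 90 level, 132 at the upper.
- ball_a_center (a point): Centre of one of three identical light-wood balls, 30 mm across, 11 to 16 g, interchangeable, axes meaningless. At the start they lie in a row in the yellow channel along the near wall of the red-handled board (centre x about 80 mm in the handle's frame). The channel floor falls 3 degrees more than the deck: balls leave it only with the handle raised well above level.
- ball_b_center (a point): Second ball, the same. Two round pockets, black inside, 34 mm across, 10 mm deep, lie at the board's far end with a thin wall between: centres at x 234, y +22.5 and -22.5 mm in the handle's frame; the rim narrows towards them. A ball in a pocket has its centre at z -15 mm, on the deck at z -5 mm, and stays in its pocket when the board is tipped back.
- ball_c_center (a point): Third ball, the same. Whichever ball finds both pockets taken rests on the deck behind them while the handle is up, and rolls back to the channel when it is lowered; each way takes 1 to 2 s.
There are look-alikes about, which are no part of the job. What is shaped like the part that bears ball_b_center but pink is not meant.

How it is judged:
On the way:
1. with the handle raised above level, a ball lies in each of the two pockets (height (world z) of red_handle above 0.095 m and ((x of ball_a_center in the frame of red_handle between 0.222 and 0.246 m and y of ball_a_center in the frame of red_handle between -0.0345 and -0.0105 m and z of ball_a_center in the frame of red_handle between -0.022 and -0.01 m) or (x of ball_b_center in the frame of red_handle between 0.222 and 0.246 m and y of ball_b_center in the frame of red_handle between -0.0345 and -0.0105 m and z of ball_b_center in the frame of red_handle between -0.022 and -0.01 m) or (x of ball_c_center in the frame of red_handle between 0.222 and 0.246 m and y of ball_c_center in the frame of red_handle between -0.0345 and -0.0105 m and z of ball_c_center in the frame of red_handle between -0.022 and -0.01 m)) and ((x of ball_a_center in the frame of red_handle between 0.222 and 0.246 m and y of ball_a_center in the frame of red_handle between 0.0105 and 0.0345 m and z of ball_a_center in the frame of red_handle between -0.022 and -0.01 m) or (x of ball_b_center in the frame of red_handle between 0.222 and 0.246 m and y of ball_b_center in the frame of red_handle between 0.0105 and 0.0345 m and z of ball_b_center in the frame of red_handle between -0.022 and -0.01 m) or (x of ball_c_center in the frame of red_handle between 0.222 and 0.246 m and y of ball_c_center in the frame of red_handle between 0.0105 and 0.0345 m and z of ball_c_center in the frame of red_handle between -0.022 and -0.01 m))), for 0.2 s.
At the end, for the whole second after the job is handed in: Each of the two pockets of the red-handled board holds one ball (centre within 12 mm of the pocket's along x and y, and sunk into it), the third ball lies in the yellow channel along the near wall, and the handle is left down, its middle less than 70 mm above the table (47 mm at the lower stop) (height (world z) of red_handle below 0.07 m and ((x of ball_a_center in the frame of red_handle between 0.222 and 0.246 m and y of ball_a_center in the frame of red_handle between -0.0345 and -0.0105 m and z of ball_a_center in the frame of red_handle between -0.022 and -0.01 m) or (x of ball_b_center in the frame of red_handle between 0.222 and 0.246 m and y of ball_b_center in the frame of red_handle between -0.0345 and -0.0105 m and z of ball_b_center in the frame of red_handle between -0.022 and -0.01 m) or (x of ball_c_center in the frame of red_handle between 0.222 and 0.246 m and y of ball_c_center in the frame of red_handle between -0.0345 and -0.0105 m and z of ball_c_center in the frame of red_handle between -0.022 and -0.01 m)) and ((x of ball_a_center in the frame of red_handle between 0.222 and 0.246 m and y of ball_a_center in the frame of red_handle between 0.0105 and 0.0345 m and z of ball_a_center in the frame of red_handle between -0.022 and -0.01 m) or (x of ball_b_center in the frame of red_handle between 0.222 and 0.246 m and y of ball_b_center in the frame of red_handle between 0.0105 and 0.0345 m and z of ball_b_center in the frame of red_handle between -0.022 and -0.01 m) or (x of ball_c_center in the frame of red_handle between 0.222 and 0.246 m and y of ball_c_center in the frame of red_handle between 0.0105 and 0.0345 m and z of ball_c_center in the frame of red_handle between -0.022 and -0.01 m)) and ((x of ball_a_center in the frame of red_handle between 0.068 and 0.104 m and y of ball_a_center in the frame of red_handle between -0.058 and 0.058 m and z of ball_a_center in the frame of red_handle between -0.025 and 0.01 m) or (x of ball_b_center in the frame of red_handle between 0.068 and 0.104 m and y of ball_b_center in the frame of red_handle between -0.058 and 0.058 m and z of ball_b_center in the frame of red_handle between -0.025 and 0.01 m) or (x of ball_c_center in the frame of red_handle between 0.068 and 0.104 m and y of ball_c_center in the frame of red_handle between -0.058 and 0.058 m and z of ball_c_center in the frame of red_handle between -0.025 and 0.01 m))); the robot touches nothing.
It also fails if it takes over 45 s, if anything falls off the work surface, if the arm or the gripper's body presses on something with over 40 N, if the wrist force passes 120 N, or if a joint passes its speed limit or range.

ROBOT

A 7-joint arm with a two-finger parallel gripper is mounted at the origin on the work surface. World frame = base frame: x ahead of the robot, y to its left, z up, the work surface at z = 0. Lengths are in m, angles in rad, forces in N, time in s.
With the tool pointing down it reaches from about 0.4 to 0.85 m from the base axis. Payload 4.5 kg.
Tool frame: the origin (TCP) lies at the centre of the arm's flange, where the gripper is bolted on; the fingertips stand 166 mm ahead of it and the grasp point (between the pads) lies 147 mm ahead of it; z points along the fingers, y is the line along which they close (so a half turn about z gives the same grasp; the last joint's range is limited). The gripper opens to 88 mm and grips with 3 to 60 N. Pads are 18 mm wide; open, the fingers measure 123 mm over their backs; the gripper's body (75 mm by 187 mm) begins 45 mm behind the grasp point.
Start: joints at [-1.236, 0.689, -0.195, 1.565, 0.157, 0.902, -0.215], TCP at [0.185, 0.597, 0.405] pointing down, gripper open.
Joint ranges: [-3.01, 3.01], [-0.46, 2.08], [-1.47, 1.51], [0.13, 2.56], [-1, 4.14], [0.04, 2.09], [-2.66, 2.66]. Speed limits (rad/s): [2.57, 2.57, 3.14, 3.14, 3.14, 3.14, 3.14].

INTERFACE

Orientations are given as a rotation vector (axis times angle).
In Python, from cell import manip, capture, workorder, masks_of, place_of gives the robot as it stands.
- The arm moves only by the tool drive_tool, never from a script. Its argument "motion" is a list that holds one entry, the list of rows, each a list of 7 numbers: the shift along the tool's x, y, z in mm, then the turn, a rotation vector about the tool's x, y, z in rad, then the closure, from -1 (fully open) to 1 (shut). In form: [[[dx, dy, dz, wx, wy, wz, gripper], ...]]. A call has 1 to 12 rows; each row shifts and turns the commanded pose from where the row before left it, along the tool's axes as they then stand; what a row does not reach is not made up. A row lasts 1/12 s, in which the tool goes at most 41.7 mm and 7.16 degrees, less where a joint would pass 70% of its speed; a pose out of reach is approached as far as the arm can. A call with a gripper value outside its range is refused whole. The fingers move at their own pace and stop on an object; the grip force is fixed at half the most. Time passes only in rows, so rows that do not move let the fingers close. It gives the time, the measured TCP pose, the force, the opening and the grip force at its end, in the units of the state.
- manip.get_state(): the state, without advancing time (a new reading comes with each control period).
- capture(name): name is "scene" or "top"; returns a dict with "pixels" (480x640x3 uint8, red, green, blue), "depth" (480x640 float32, m along the optical axis (not along the pixel's ray), 0 where there is no reading), "K" (3x3 intrinsics, pixels), "k1" (the pictures are not rectified: a ray, as slopes to the right and down, at radius r is drawn at 1 + k1 r^2 times it, then the intrinsics apply), "R" (3x3) and "t" (3): a world point X has camera coordinates R X + t. Camera axes: x right, y down, z forward; pixel columns grow to the right and rows downward; lengths in m; the calibration is good to about 2 mm. A picture is of the moment at which its call begins.
- workorder.sign_off(): hands the job in; it is judged then, once.
Trained networks look in a picture, given as the dict that the camera call returned (one of the last four; its "shot" number tells which), for a name from the list of things; names that differ only in an ending like _2 or _b are one class to them, and where a whole thing is asked for, a point or a joint stands for the part that bears it (a point fixed in the world has none). Each returns a list of dicts, best first, with "score" (0 to 1); they miss things now and then, are a little off and sometimes report something else, mostly with a low value. They report only what shows in the picture. A call takes as long as a camera call. They do not tell look-alikes from the thing itself.
- masks_of(picture, label): "mask" (480x640 bool, what is visible of it) and "bbox" ([left, top, right, bottom] in pixels, round what is visible of it).
- place_of(picture, label): "position" ([column, row] in pixels: a listed point, or the origin of a listed thing).
The state is a dict: "clock": time; "joints": joint angles; "joint_vel": joint speeds; "joint_torque": joint torques, N m; "tcp_pos": TCP position; "eef_rot": TCP orientation; "ft_force": force on the tool from outside, world axes, zero at the start; "moment": the same for the moment, N m; "grip_width": opening from 0.0 (shut) to 1.0 (fully open); "grip_force": force on a finger pad.
Only numpy, scipy, OpenCV 4.12 (cv2) and the standard library are available. Lean on these libraries where they do the work, as an engineer would, in place of code of your own. Each camera call takes 0.05 s, during which the arm holds its last target. There are 200 camera calls.

## Working session

There is one attempt and no reset: what is moved stays moved. The work goes in short steps, Python scripts to look and compute and a tool call to move; the robot and the scene stay as the last step left them, time stands still between calls to the robot, and variables do not carry over. Pictures are saved under pics/ and viewed, at most 10 in all, crops included, and the job is handed in when it is done.

Besides the shell and the picture viewer there is one more tool, called as name(argument=value, ...) on one line, values as JSON. drive_tool: Moves the arm, as the interface text tells. Its arguments: {"type":"object","properties":{"motion":{"type":"array"}},"required":["motion"]}

```bash
mkdir -p pics
cat > h.py <<'E'
import numpy as np, cv2
from cell import manip, capture, workorder, masks_of, place_of
def ray(c,u,v):
    K=c["K"];D=np.array([c["k1"],0,0,0,0.])
    return cv2.undistortPoints(np.array([[[u,v]]],float),K,D)[0,0]
def world(c,u,v,d=None):
    if d is None: d=c["depth"][int(round(v)),int(round(u))]
    x,y=ray(c,u,v); return c["R"].T@(np.array([x*d,y*d,d])-c["t"])
def at_z(c,u,v,z):
    x,y=ray(c,u,v); C=-c["R"].T@c["t"]; r=c["R"].T@np.array([x,y,1.]); return C+r*(z-C[2])/r[2]
def save(c,n,box=None,s=1):
    p=c["pixels"][:,:,::-1]
    if box: p=p[box[1]:box[3],box[0]:box[2]]
    cv2.imwrite("pics/"+n,cv2.resize(p,None,fx=s,fy=s,interpolation=cv2.INTER_CUBIC))
E
python3 - <<'E'
from h import *
np.set_printoptions(precision=3,suppress=True)
for n in("scene","top"):
    c=capture(n); save(c,n+"0.png")
    for l in("red_handle","ball_a_center"):
        for r in place_of(c,l): 
            u,v=r["position"]; print(n,l,round(r["score"],2),np.round([u,v]),world(c,u,v))
s=manip.get_state(); print(s["tcp_pos"],s["eef_rot"],s["ft_force"],s["clock"])
E
```

```text
scene red_handle 0.87 [475. 291.] [0.469 0.202 0.051]
scene ball_a_center 0.55 [433. 305.] [0.555 0.186 0.071]
top red_handle 0.72 [197. 313.] [0.465 0.197 0.054]
top ball_a_center 0.8 [210. 269.] [0.544 0.169 0.07 ]
[0.185 0.597 0.404] [-0.471 -3.106  0.001] [0.595 0.414 0.076] 0.3
```

View pics/scene0.png

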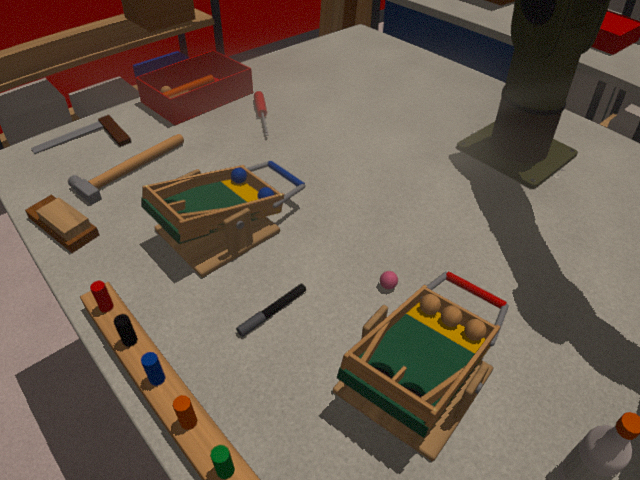

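View pics/top0.png

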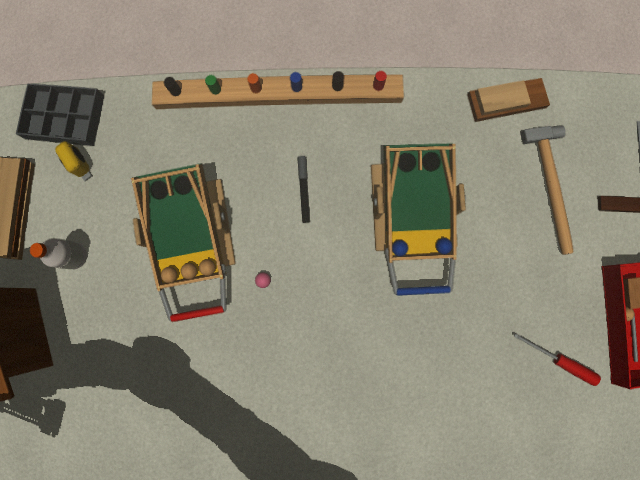

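The scene shows two boards. The red-handled one has its bar at scene (475,291) and top (197,313), with three wooden balls at top (169,275), (188,270) and (207,267). Possible mix-ups are the blue bar at top (423,291), the red screwdriver at (575,370), the red peg at (380,77) and the pink ball at (263,280). I choose the red bar at top (197,313), and will check it in a crop while fitting the bar.

Run:
```python
from h import *
from scipy.spatial.transform import Rotation as Ro
np.set_printoptions(precision=4,suppress=True)
P=[]
for n,b in(("top",(140,290,260,335)),("scene",(430,260,520,315))):
    c=capture(n)
    if n=="top": save(c,"crop.png",(110,150,260,340),3)
    p=c["pixels"].astype(int); m=(p[...,0]>90)&(p[...,1]<0.4*p[...,0])&(p[...,2]<0.4*p[...,0])
    k=np.zeros_like(m);k[b[1]:b[3],b[0]:b[2]]=1; v,u=np.nonzero(m&k)
    r=cv2.minAreaRect(np.c_[u,v].astype(np.float32)); print(n,len(u),r)
    W=np.array([at_z(c,a,bb,0.049) for a,bb in zip(u,v)])[:,:2]
    D=np.array([world(c,a,bb) for a,bb in zip(u,v)])
    (cx,cy),(w,h),a=cv2.minAreaRect((W*1000).astype(np.float32)); 
    q=W-W.mean(0); _,_,vt=np.linalg.svd(q); d=vt[0]*np.sign(vt[0][1])
    print("centre",cx,cy,"size",w,h,"yaw of bar +y",np.degrees(np.arctan2(-d[0],d[1])),"depth top z",np.percentile(D[:,2],[10,50,95]),np.median(D,0))
s=manip.get_state(); print(s["tcp_pos"],Ro.from_rotvec(s["eef_rot"]).as_matrix())
```

```text
top 326 ((196.38111877441406, 313.3659973144531), (6.388669013977051, 53.19795608520508), 79.3803482055664)
centre 463.9880065917969 200.07217407226562 size 11.720378875732422 99.50567626953125 yaw of bar +y 9.477064110192037 depth top z [0.0514 0.0538 0.0568] [0.4646 0.1993 0.0538]
scene 384 ((475.5506591796875, 288.90411376953125), (66.18104553222656, 6.122622489929199), 27.847578048706055)
centre 464.5238952636719 198.8006591796875 size 12.656801223754883 98.83476257324219 yaw of bar +y 9.25059604264952 depth top z [0.0511 0.0533 0.0553] [0.4678 0.2015 0.0533]
[0.1852 0.5969 0.4046] [[-0.9551  0.2963 -0.    ]
 [ 0.2963  0.9551 -0.0002]
 [-0.     -0.0002 -1.    ]]
```

View pics/crop.png

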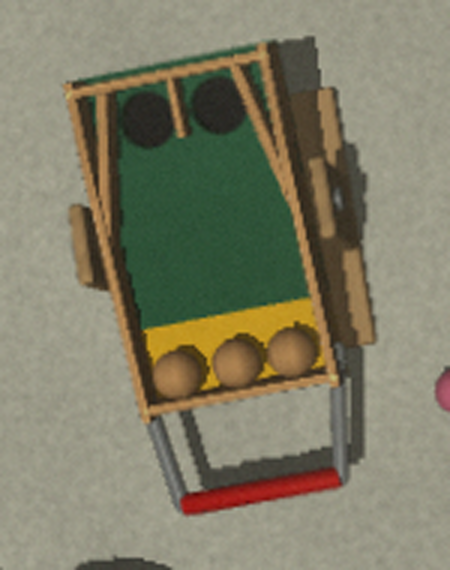

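The crop confirms the red bar, with three wooden balls in the yellow channel. Both cameras put the bar at (0.4645, 0.1995), yaw about 9.4°, with its top at z 0.054. The size and height match the description. I'll check obstacle heights along the approach path, then move.

Run:
```python
from h import *
c=capture("top"); d=c["depth"]
for n,b in(("dark box",(0,290,50,400)),("bottle",(28,235,85,270)),("path",(60,330,300,479)),("board",(130,160,235,292))):
    z=[world(c,u,v) for u in range(b[0],b[2],4) for v in range(b[1],b[3],4) if d[v,u]>0]
    z=np.array(z); print(n,z.min(0).round(3),z.max(0).round(3))
```

```text
dark box [ 0.289  0.476 -0.003] [0.51  0.613 0.217]
bottle [ 0.552  0.432 -0.003] [0.623 0.568 0.152]
path [ 0.129  0.02  -0.004] [0.431 0.505 0.007]
board [ 0.51   0.136 -0.004] [0.769 0.349 0.12 ]
```

drive_tool(motion=[[[-16, -12, 0, 0, 0, 0, -0.2], [-32, -25, 0, 0, 0, 0, -0.2], [-32, -25, 0, 0, 0, 0, -0.2], [-32, -25, 0, 0, 0, 0, -0.2], [-32, -25, 0, 0, 0, 0, -0.2], [-32, -25, 0, 0, 0, 0, -0.2], [-32, -25, 0, 0, 0, 0, -0.2], [-32, -25, 0, 0, 0, 0, -0.2], [-32, -25, 0, 0, 0, 0, -0.2], [-32, -25, 0, 0, 0, 0, -0.2], [-32, -25, 0, 0, 0, 0, -0.2], [-32, -25, 0, 0, 0, 0, -0.2]]])

```text
clock: 1.45
tcp_pos: [0.4525, 0.212, 0.405]
eef_rot: [0.471, 3.106, 0.001]
ft_force: [0.2, 0.8, 0.8]
grip_width: 0.602
grip_force: 0.0
```

drive_tool(motion=[[[0, 0, 10, 0, 0, 0.0922, -0.2], [0, 0, 11, 0, 0, 0.0922, -0.2], [0, 0, 11, 0, 0, 0.0922, -0.2], [0, 0, 11, 0, 0, 0.0922, -0.2], [0, 0, 11, 0, 0, 0.0922, -0.2], [0, 0, 11, 0, 0, 0.0922, -0.2], [0, 0, 11, 0, 0, 0.0922, -0.2], [0, 0, 11, 0, 0, 0.0922, -0.2], [0, 0, 11, 0, 0, 0.0922, -0.2], [0, 0, 11, 0, 0, 0.0922, -0.2], [0, 0, 11, 0, 0, 0.0922, -0.2], [0, 0, 10, 0, 0, 0.0922, -0.2]]])

```text
clock: 2.45
tcp_pos: [0.4517, 0.2141, 0.2742]
eef_rot: [2.037, 2.391, 0.001]
ft_force: [-0.3, 0.2, 0.9]
grip_width: 0.605
grip_force: 0.0
```

Run:
```python
from h import *
from scipy.spatial.transform import Rotation as Ro
s=manip.get_state(); R=Ro.from_rotvec(s["eef_rot"]).as_matrix(); print(s["tcp_pos"],R.round(4),s["joints"])
print("tool shift mm to bar", 1000*R.T@(np.array([.4645,.1995,.194])-s["tcp_pos"]))
c=capture("scene"); save(c,"near.png",(330,120,600,420),2)
```

```text
[0.45173917 0.21406941 0.27423234] [[-1.588e-01  9.873e-01  5.000e-04]
 [ 9.873e-01  1.588e-01  3.000e-04]
 [ 2.000e-04  5.000e-04 -1.000e+00]] [-0.57333894  0.75139911  0.06305037  2.05734715 -0.13079313  0.33594295
 -0.24425432]
tool shift mm to bar [-16.42528102  10.24354766  80.23474919]
```

View pics/near.png

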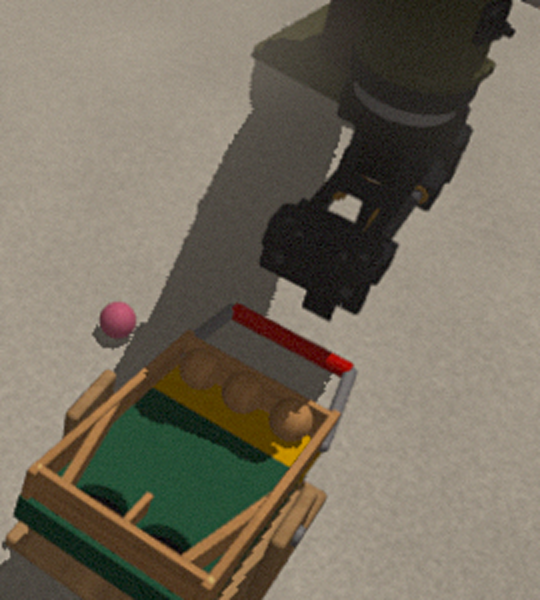

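The picture shows the gripper above and just behind the bar (crop (235,310) to (350,365)), and nothing else is under it. I'll go down in two stages.

drive_tool(motion=[[[-4, 2.5, 0, 0, 0, 0, -0.2], [-4, 2.5, 5, 0, 0, 0, -0.2], [-4, 2.5, 8, 0, 0, 0, -0.2], [-4, 2.5, 8, 0, 0, 0, -0.2], [0, 0, 8, 0, 0, 0, -0.2], [0, 0, 8, 0, 0, 0, -0.2], [0, 0, 5, 0, 0, 0, -0.2], [0, 0, 0, 0, 0, 0, -0.2]]])

```text
clock: 3.17
tcp_pos: [0.4635, 0.1997, 0.2314]
eef_rot: [-2.031, -2.395, 0.003]
ft_force: [0.2, 0.5, 1.0]
grip_width: 0.596
grip_force: 0.0
```

Run:
```python
from h import *
from scipy.spatial.transform import Rotation as Ro
s=manip.get_state(); R=Ro.from_rotvec(s["eef_rot"]).as_matrix(); print(s["tcp_pos"],s["joints"].__repr__())
print("tool shift mm to bar", 1000*R.T@(np.array([.4645,.1995,.194])-s["tcp_pos"]))
```

```text
[0.46354646 0.1996731  0.23141298] array([-0.5223886 ,  0.83579118,  0.04041526,  2.05756433, -0.12222278,
        0.25277884, -0.21267385])
tool shift mm to bar [-0.31665572  1.00106966 37.41080063]
```

drive_tool(motion=[[[0, 1, 6, 0, 0, 0, -0.2], [0, 0, 8, 0, 0, 0, -0.2], [0, 0, 8, 0, 0, 0, -0.2], [0, 0, 8, 0, 0, 0, -0.2], [0, 0, 7, 0, 0, 0, -0.2], [0, 0, 0, 0, 0, 0, -0.2], [0, 0, 0, 0, 0, 0, 1], [0, 0, 0, 0, 0, 0, 1], [0, 0, 0, 0, 0, 0, 1], [0, 0, 0, 0, 0, 0, 1], [0, 0, 0, 0, 0, 0, 1], [0, 0, 0, 0, 0, 0, 1]]])

```text
clock: 4.17
tcp_pos: [0.4652, 0.1999, 0.196]
eef_rot: [2.032, 2.395, 0.001]
ft_force: [0.3, -1.0, 1.7]
grip_width: 0.172
grip_force: 0.0
```

drive_tool(motion=[[[0, 0, 0, 0, 0, 0, 1], [0, 0, 0, 0, 0, 0, 1], [0, -0.4, -4, 0, 0, 0, 1], [0, -0.4, -5, 0, 0, 0, 1], [0, -0.4, -5, 0, 0, 0, 1], [0, -0.4, -5, 0, 0, 0, 1], [0, 0.2, -5, 0, 0, 0, 1], [0, 0.2, -5, 0, 0, 0, 1], [0, 0.3, -5, 0, 0, 0, 1], [0, 0.5, -5, 0, 0, 0, 1]]])

```text
clock: 5.0
tcp_pos: [0.4648, 0.1998, 0.2353]
eef_rot: [2.032, 2.395, 0.001]
ft_force: [4.4, 0.1, -5.0]
grip_width: 0.143
grip_force: 30.3
```

drive_tool(motion=[[[0, 0.3, -3.5, 0, 0, 0, 1], [0, 0.4, -3.5, 0, 0, 0, 1], [0, 0.5, -3.5, 0, 0, 0, 1], [0, 0.6, -3.5, 0, 0, 0, 1], [0, 0.7, -3.5, 0, 0, 0, 1], [0, 0.7, -3.5, 0, 0, 0, 1], [0, 0.8, -3.5, 0, 0, 0, 1], [0, 0.9, -3.5, 0, 0, 0, 1], [0, 1, -3.5, 0, 0, 0, 1], [0, 1.1, -3.5, 0, 0, 0, 1], [0, 1.1, -3, 0, 0, 0, 1], [0, 1, -3, 0, 0, 0, 1]]])

```text
clock: 6.0
tcp_pos: [0.474, 0.2012, 0.276]
eef_rot: [2.032, 2.395, 0.001]
ft_force: [5.3, 0.3, -6.1]
grip_width: 0.137
grip_force: 30.5
```

drive_tool(motion=[[[0, 0, 0, 0, 0, 0, 1], [0, 0, 0, 0, 0, 0, 1], [0, 0, 0, 0, 0, 0, 1], [0, 0, 0, 0, 0, 0, 1], [0, 0, 0, 0, 0, 0, 1], [0, 0, 0, 0, 0, 0, 1], [0, 0, 0, 0, 0, 0, 1], [0, 0, 0, 0, 0, 0, 1], [0, 0, 0, 0, 0, 0, 1], [0, 0, 0, 0, 0, 0, 1], [0, 0, 0, 0, 0, 0, 1], [0, 0, 0, 0, 0, 0, 1]]])

```text
clock: 7.0
tcp_pos: [0.4739, 0.2012, 0.2757]
eef_rot: [2.032, 2.395, 0.001]
ft_force: [5.2, -0.4, -3.7]
grip_width: 0.14
grip_force: 30.0
```

Run:
```python
from h import *
c=capture("scene"); save(c,"up.png",(320,230,520,470),2.4)
```

```text
(no output)
```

View pics/up.png

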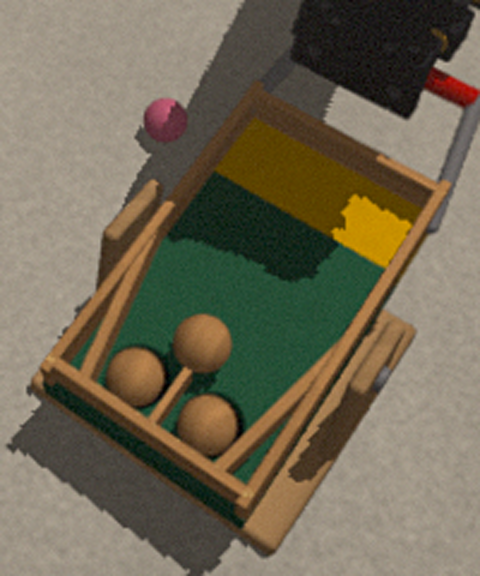

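The picture shows one ball in each pocket (crop (135,378) and (208,425)), and the spare on the deck behind the divider at (203,343). The channel is empty. I'll hold briefly, then lower along the reverse path.

drive_tool(motion=[[[0, 0, 0, 0, 0, 0, 1], [0, 0, 0, 0, 0, 0, 1], [0, -1, 3, 0, 0, 0, 1], [0, -1.1, 3, 0, 0, 0, 1], [0, -1.1, 3.5, 0, 0, 0, 1], [0, -1, 3.5, 0, 0, 0, 1], [0, -0.9, 3.5, 0, 0, 0, 1], [0, -0.8, 3.5, 0, 0, 0, 1], [0, -0.7, 3.5, 0, 0, 0, 1], [0, -0.7, 3.5, 0, 0, 0, 1], [0, -0.6, 3.5, 0, 0, 0, 1], [0, -0.5, 3.5, 0, 0, 0, 1]]])

```text
clock: 8.05
tcp_pos: [0.4656, 0.1998, 0.2415]
eef_rot: [2.032, 2.395, 0.001]
ft_force: [5.2, -0.9, 3.3]
grip_width: 0.142
grip_force: 29.3
```

drive_tool(motion=[[[0, -0.4, 3.5, 0, 0, 0, 1], [0, -0.3, 3.5, 0, 0, 0, 1], [0, -0.5, 4, 0, 0, 0, 1], [0, -0.3, 4, 0, 0, 0, 1], [0, -0.2, 4, 0, 0, 0, 1], [0, -0.2, 4, 0, 0, 0, 1], [0, 0.4, 4, 0, 0, 0, 1], [0, 0.4, 4, 0, 0, 0, 1], [0, 0.4, 4, 0, 0, 0, 1], [0, 0.4, 4, 0, 0, 0, 1], [0, 0, 4, 0, 0, 0, 1], [0, 0, 1, 0, 0, 0, 1]]])

```text
clock: 9.05
tcp_pos: [0.465, 0.1998, 0.197]
eef_rot: [-2.032, -2.395, 0.001]
ft_force: [3.6, -1.9, 4.0]
grip_width: 0.138
grip_force: 29.3
```

drive_tool(motion=[[[0, 0, 0, 0, 0, 0, 1], [0, 0, 0, 0, 0, 0, 1], [0, 0, 0, 0, 0, 0, 1], [0, 0, 0, 0, 0, 0, 1], [0, 0, 0, 0, 0, 0, 1], [0, 0, 0, 0, 0, 0, 1], [0, 0, 0, 0, 0, 0, 1], [0, 0, 0, 0, 0, 0, 1], [0, 0, 0, 0, 0, 0, 1], [0, 0, 0, 0, 0, 0, 1], [0, 0, 0, 0, 0, 0, 1], [0, 0, 0, 0, 0, 0, 1]]])

```text
clock: 10.05
tcp_pos: [0.4649, 0.1998, 0.1977]
eef_rot: [-2.032, -2.395, 0.001]
ft_force: [3.3, -1.6, -0.6]
grip_width: 0.137
grip_force: 29.7
```

Run:
```python
from h import *
c=capture("scene"); save(c,"down.png",(320,230,520,470),2.4)
```

```text
(no output)
```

View pics/down.png

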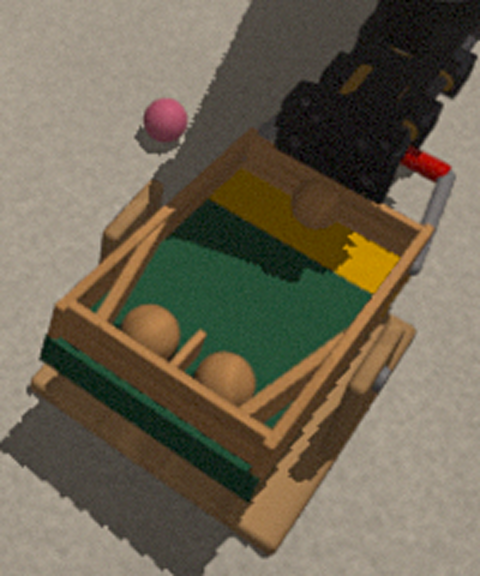

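The handle is down. The spare ball is back in the channel at crop (315,203), and the other two sit in the pockets at (150,333) and (225,380). I'll open partway and back off straight up.

drive_tool(motion=[[[0, 0, 0, 0, 0, 0, -0.2], [0, 0, 0, 0, 0, 0, -0.2], [0, 0, 0, 0, 0, 0, -0.2], [0, 0, 0, 0, 0, 0, -0.2], [0, 0, 0, 0, 0, 0, -0.2], [0, 0, 0, 0, 0, 0, -0.2], [0, 0, 0, 0, 0, 0, -0.2], [0, 0, -4, 0, 0, 0, -0.2], [0, 0, -8, 0, 0, 0, -0.2], [0, 0, -10, 0, 0, 0, -0.2], [0, 0, -12, 0, 0, 0, -0.2], [0, 0, -12, 0, 0, 0, -0.2]]])

```text
clock: 11.1
tcp_pos: [0.4651, 0.1998, 0.2451]
eef_rot: [2.033, 2.395, 0.001]
ft_force: [0.0, -0.1, 0.9]
grip_width: 0.602
grip_force: 0.0
```

drive_tool(motion=[[[0, 0, -15, 0, 0, 0, -0.2], [0, 0, -15, 0, 0, 0, -0.2], [0, -10, -15, 0, 0, 0, -0.2], [0, -20, -15, 0, 0, 0, -0.2], [0, -20, -15, 0, 0, 0, -0.2], [0, -10, -10, 0, 0, 0, -0.2], [0, 0, 0, 0, 0, 0, -0.2], [0, 0, 0, 0, 0, 0, -0.2]]])

```text
clock: 11.77
tcp_pos: [0.4061, 0.1902, 0.3298]
eef_rot: [2.032, 2.395, 0.004]
ft_force: [0.4, 0.5, 0.8]
grip_width: 0.602
grip_force: 0.0
```

Run:
```python
from h import *
c=capture("top"); save(c,"end.png",(110,150,260,340),3)
for r in place_of(c,"red_handle")[:1]+masks_of(c,"ball_a_center")[:0]: print(world(c,*r["position"]))
th=-.26; B=np.array([.4645,.1995,.047]); a=np.radians(9.3)
ex=np.array([np.cos(a)*np.cos(th),np.sin(a)*np.cos(th),-np.sin(th)]); ey=np.array([-np.sin(a),np.cos(a),0]); ez=np.cross(ex,ey)
for m in masks_of(c,"ball_a_center"):
    v,u=np.nonzero(m["mask"]); W=np.array([world(c,*q) for q in zip(u,v)]); t=np.median(W[W[:,2]>=np.percentile(W[:,2],85)],0)-[0,0,.0145]-B
    print(round(m["score"],2),u.mean().round(),v.mean().round(),(1000*np.array([t@ex,t@ey,t@ez])).round(1))
```

```text
[0.46149134 0.19345589 0.06046959]
0.66 182.0 186.0 [232.6 -21.6 -16.6]
```

View pics/end.png

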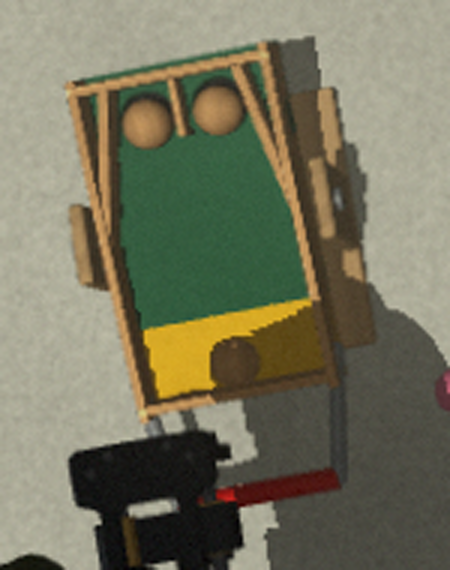

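The final picture shows the balls seated in both pockets at crop (147,123) and (218,110). The one I measured is at x 233, y −22, z −17, which is in its pocket. The spare is in the channel at (236,362), the handle is down and the gripper is clear.

```bash
python3 -c "
from cell import workorder
print(workorder.sign_off())"
```

```text
the job is handed in; nothing more can be done
None
```

I handed the job in with one ball in each pocket of the red-handled board, the spare ball in the yellow channel, the handle down and the gripper clear; the hand-in gave no verdict.

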